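# Slide the stray honey bottle back into the display rack

## Robot

A 7-joint arm with a two-finger parallel gripper is mounted at the origin on the work surface. World frame = base frame: x ahead of the robot, y to its left, z up, the work surface at z = 0. Lengths are in m, angles in rad, forces in N, time in s.
With the tool pointing down it reaches from about 0.425 to 0.925 m from the base axis. Payload 6.8 kg.
Tool frame: the origin (TCP) lies at the very end of the fingers, on their centre line; the grasp point (between the pads) lies 19 mm behind it; z points along the fingers, y is the line along which they close (so a half turn about z gives the same grasp; the last joint's range is limited). The gripper opens to 85 mm and grips with 20 to 120 N. Pads are 22 mm wide; open, the fingers measure 114 mm over their backs; the gripper's body (76 mm by 85 mm) begins 54 mm behind the grasp point. The pads swing forward as they close: fully open they stand 13 mm farther back than shut.
Start: joints at [-1.253, 0.477, 0.022, 1.555, -0.011, 1.109, -0.083], TCP at [0.279, 0.615, 0.231] pointing down, gripper open.
Joint ranges: [-2.96, 2.96], [-0.34, 2.1], [-1.41, 1.46], [0.24, 2.44], [-1.37, 4.51], [0.17, 1.92], [-2.96, 2.96]. Speed limits (rad/s): [2.39, 2.39, 3.14, 3.14, 3.14, 3.14, 3.14].

## Interface

Orientations are given as a rotation vector (axis times angle).
In Python, from bench import get_obs, viewer, r gives the robot as it stands. The module is installed in compiled form; this text tells all that it offers.
- The arm moves only by the tool play_rows, never from a script. Its argument "commands" is a list that holds one entry, the list of rows, each a list of 5 numbers: the gripper's target within -1 to 1 (shut at 1, half-way at 0, fully open at -1), then the shift along the tool's x, y, z scaled (see below), then the turn about the tool's z scaled (see below). A call has 1 to 12 rows; each row is the pose to reach, as a shift and turn from the pose commanded when the call began, along the tool's axes at that moment; what a row does not reach only later rows make up. The controller multiplies each number of a shift by 0.2 m and each number of a turn by pi/2 rad. A row lasts 1/12 s, in which the tool goes at most 41.7 mm and 7.16 degrees, less where a joint would pass 70% of its speed; a pose out of reach is approached as far as the arm can. A call with a number of a shift or a turn outside -1 to 1 is refused whole. A call with a gripper value outside its range is refused whole. The fingers move at their own pace and stop on an object; "grip_force" is the grip in N (left out, the last holds). Time passes only in rows, so rows that repeat a pose let the fingers close. It gives the time, the measured TCP pose, the force, the opening and the grip force at its end, in the units of the state.
- get_obs(): the state, without advancing time (a new reading comes with each control period).
- viewer.grab_frame(name): name is "side" or "top"; returns a dict with "pixels" (384x512x3 uint8, red, green, blue), "fovy" (degrees; the focal length in pixels is half the picture's height over the tangent of half this angle, whatever the lens; pixels are square), "cx", "cy" (the principal point, pixels), "distortion" ([k1, k2, p1, p2, k3] as OpenCV has them; the pictures are not rectified), "world_to_cam" (4x4, takes a point from world to camera coordinates). Camera axes: x right, y up, looking along -z (the intrinsics and any distortion apply to the point x, -y, -z); pixel columns grow to the right and rows downward; lengths in m; the calibration is good to about 2 mm. A picture is of the moment at which its call begins. There is no depth.
- r.hand_in(): hands the job in; it is judged then, once.
Trained networks look in a picture, given as the dict that the camera call returned (one of the last four; its "shot" number tells which), for a name from the list of things; names that differ only in an ending like _2 or _b are one class to them, and where a whole thing is asked for, a point or a joint stands for the part that bears it (a point fixed in the world has none). Each returns a list of dicts, best first, with "score" (0 to 1); they miss things now and then, are a little off and sometimes report something else, mostly with a low value. They report only what shows in the picture. A call takes as long as a camera call.
- viewer.trace(picture, thing): "pixels" (384x512 bool, what is visible of it) and "rect" ([left, top, right, bottom] in pixels, round what is visible of it).
The state is a dict: "clock": time; "joints": joint angles; "qvel": joint speeds; "tau": joint torques, N m; "tcp_pos": TCP position; "orientation": TCP orientation; "contact_force": force on the tool from outside, world axes, zero at the start; "moment": the same for the moment, N m; "grip_width": finger opening in m; "gripper_force": force on a finger pad.
Only numpy, scipy, OpenCV 4.12 (cv2) and the standard library are available. Lean on these libraries where they do the work, as an engineer would, in place of code of your own. Each camera call takes 0.05 s, during which the arm holds its last target. There are 200 camera calls.

## Task

One tall honey bottle has been left standing on the counter in front of the plywood rack. Without gripping it or picking it up, push it gently, low on its body, with the fingertips so that it slides upright over the counter into the empty place of the rack, until it stands on the cork disc there, in line with the other two bottles. Do not let it tip or lift off the counter, leave the two bottles in the rack and the jar and candle alone, and take the hand away at the end.

Things in the scene. Friction and masses are not known exactly. Their poses are not given: they have to be found in the camera images.
- bottle: the bottle to push: amber glass, 211 mm tall, about 350 g. Round body of 58 mm diameter up to 70 mm high with a paper label, then a shoulder to a 27 to 23 mm neck from 102 mm up, dark 27 mm cap. It stands on the robot's side of the rack. Origin: centre of its underside; z up. It slides on the bare counter, no step on its way, but tips if pushed more than about 40 mm up; friction and mass vary.
- place (a point): centre of the flat cork disc (66 mm diameter, 1.5 mm thick, fixed, let in so that it is no step or obstacle) that marks the one empty place of the rack, at counter height. It may be the left, middle or right place.
- rack: fixed plywood rack, no floor, turned a little: a back board 45 mm high, four dividers 40 mm high, 12 mm thick, making three places along its y (centres -96, 0, +96 mm), each 84 mm wide inside, open to -x. Origin: on the counter, centre of the middle place; +x leads into the rack. Back board's face at x = +34 mm, dividers reach to x = -35 mm. A bottle on its place is 5 mm clear of the back board.
- stock_a: another bottle just like it, standing in one of the other places of the rack; leave it. Origin: centre of its underside.
- stock_b: the third such bottle, in the remaining place of the rack; leave it. Origin: centre of its underside.
- jar: squat honey jar, 66 mm diameter, 85 mm tall, loose, standing to the rack's left (+y) side; leave it. Origin: centre of its underside.
- candle: short wax pillar candle, 48 mm diameter, 79 mm tall, loose, standing to the rack's right (-y) side; leave it. Origin: centre of its underside.

How it is judged:
At the end, for the whole second after the job is handed in: the bottle stands upright and still on the counter with its axis within 15 mm of the disc's centre; the two other bottles are within 10 mm, and the jar and candle within 15 mm, of where they stood (horizontal distance between bottle and place below 0.015 m and angle between bottle's own z axis and vertical below 0.05 rad and height (world z) of bottle below 0.005 m and linear speed of bottle below 0.01 m/s and distance of each of stock_a, stock_b from where it was at the start of the episode below 0.01 m and distance of each of jar, candle from where it was at the start of the episode below 0.015 m); the robot touches nothing.
It fails at once if the bottle is lifted off the counter (underside more than 8 mm up) (height (world z) of bottle above 0.008 m).
It fails at once if the bottle is gripped, or pressed hard, by the fingers (over 25 N) (contact force between the fingers and bottle above 25 N).
It fails at once if the bottle tips by more than 15 degrees (angle between bottle's own z axis and vertical above 0.26 rad).
It fails at once if a bottle in the rack is shoved by more than 10 mm or tipped (distance of any of stock_a, stock_b from where it was at the start of the episode above 0.01 m or angle between any of stock_a, stock_b's own z axis and vertical above 0.26 rad).
It fails at once if the jar or the candle is shoved by more than 15 mm (distance of any of jar, candle from where it was at the start of the episode above 0.015 m).
It also fails if it takes over 56 s, if anything falls off the work surface, if the arm or the gripper's body presses on something with over 40 N, if the wrist force passes 120 N, or if a joint passes its speed limit or range.

## Working session

There is one attempt and no reset: what is moved stays moved. The work goes in short steps, Python scripts to look and compute and a tool call to move; the robot and the scene stay as the last step left them, time stands still between calls to the robot, and variables do not carry over. Pictures are saved under pics/ and viewed, at most 11 in all, crops included, and the job is handed in when it is done.

Besides the shell and the picture viewer there is one more tool, called after "Request:" as a command line: name --argument value ..., lists and objects as JSON in quotes. play_rows: Moves the arm, as the interface text tells. Shifts and turns lie within -1 to 1; 1 stands for 0.2 m of shift or pi/2 rad of turn. Its arguments: {"type":"object","properties":{"commands":{"type":"array","items":{"type":"array","items":{"type":"array","items":{"type":"number","minimum":-1,"maximum":1}}}},"grip_force":{"type":"number"}},"required":["commands"]}

```bash
mkdir -p pics; cat > h.py <<'E'
import numpy as np, cv2
from bench import get_obs, viewer, r
def cam(p):
    h,w=p["pixels"].shape[:2]; f=h/2/np.tan(np.radians(p["fovy"])/2)
    K=np.array([[f,0,p["cx"]],[0,f,p["cy"]],[0,0,1.]])
    M=np.diag([1,-1,-1,1.])@np.array(p["world_to_cam"])
    return K,np.array(p["distortion"],float),M
def proj(p,X):
    K,d,M=cam(p); return cv2.projectPoints(np.atleast_2d(np.float64(X)),cv2.Rodrigues(M[:3,:3])[0],M[:3,3],K,d)[0][:,0]
def ray(p,uv,z):
    K,d,M=cam(p); n=cv2.undistortPoints(np.float64(uv).reshape(-1,1,2),K,d)[:,0]
    R,t=M[:3,:3],M[:3,3]; c=-R.T@t; D=np.c_[n,np.ones(len(n))]@R
    return c+D*((z-c[2])/D[:,2])[:,None]
def save(p,n): cv2.imwrite("pics/"+n,p["pixels"][...,::-1])
E
python3 - <<'E'
from h import *
o=get_obs(); print(o["tcp_pos"],o["orientation"],o["clock"])
for n in("top","side"):
    p=viewer.grab_frame(n); save(p,n+"0.png"); K,d,M=cam(p); print(n,"campos",-M[:3,:3].T@M[:3,3],p["fovy"],d)
    for t in("bottle","stock_a","jar","candle","rack","place"):
        try:
            for q in viewer.trace(p,t): print(t,round(q["score"],2),q["rect"],q["pixels"].sum())
        except Exception as e: print(t,e)
E
```

```text
[0.27859065 0.61419671 0.23034458] [-6.63723465e-01 -3.07045374e+00  2.75834685e-03] 0.0
top campos [0.42542587 0.05271881 1.17238943] 46.30044680972485 [-0.11881811  0.          0.          0.          0.        ]
bottle 0.91 [257.0, 210.7, 274.0, 235.8] 471
stock_a 0.76 [246.3, 151.1, 266.4, 182.1] 580
stock_a 0.7 [315.0, 163.9, 349.7, 195.4] 655
candle 0.6 [380.9, 183.6, 409.3, 207.0] 416
side campos [0.4586159  0.6369598  0.65731866] 52.632731486488765 [-0.11919682  0.          0.          0.          0.        ]
bottle 0.77 [264.9, 121.6, 292.5, 209.9] 1574
stock_a 0.94 [208.5, 115.4, 233.7, 201.4] 1380
stock_a 0.76 [241.1, 72.8, 263.0, 150.7] 1132
jar 0.59 [176.1, 204.1, 206.1, 252.2] 1391
candle 0.97 [268.5, 86.1, 285.2, 117.9] 462
rack 0.98 [189.8, 123.9, 276.2, 214.1] 1772
rack 0.42 [269.4, 122.2, 292.3, 208.3] 1484
place 0.61 [232.4, 161.7, 252.8, 176.0] 218
```

View pics/top0.png

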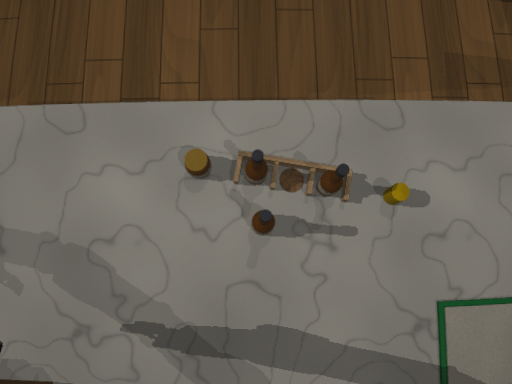

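View pics/side0.png

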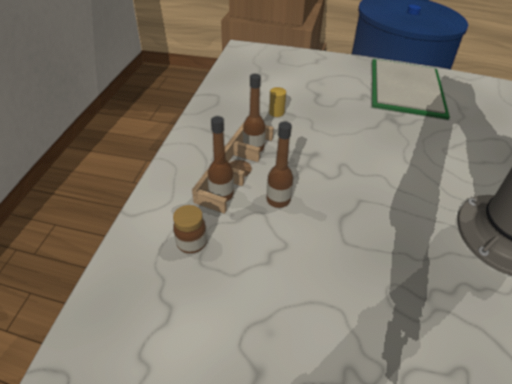

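The top picture shows the bottle at about (263,222), the empty middle place with its disc at about (291,180), stock bottles to either side, the jar at (197,163) and the candle at (396,194). The side picture agrees, with the bottle at (280,185) and the disc at about (243,169).

```bash
cat >> h.py <<'E'
from scipy.optimize import minimize
a=np.linspace(0,2*np.pi,24,endpoint=False)
PROF=[(0,.029),(.07,.029),(.102,.0135),(.18,.0115),(.185,.0135),(.211,.0135)]
def sil(p,xy,prof=PROF):
    m=np.zeros((384*4,512*4),np.uint8)
    for (z0,r0),(z1,r1) in zip(prof,prof[1:]):
        X=np.vstack([np.c_[xy[0]+rr*np.cos(a),xy[1]+rr*np.sin(a),0*a+z] for z,rr in((z0,r0),(z1,r1))])
        cv2.fillConvexPoly(m,cv2.convexHull(np.float32(proj(p,X)*4+2)).astype(np.int32),255)
    return cv2.resize(m,(512,384),interpolation=cv2.INTER_AREA)/255.
def fit(ms,x0,prof=PROF):
    f=lambda x:sum(1-np.minimum(s:=sil(p,x,prof),m).sum()/np.maximum(s,m).sum() for p,m in ms)
    q=minimize(f,x0,method="Nelder-Mead",options=dict(initial_simplex=np.array(x0)+[[0,0],[.012,0],[0,.012]],xatol=2e-4,fatol=1e-4)); return q.x,q.fun/len(ms)
E
python3 - <<'E'
from h import *
P={n:viewer.grab_frame(n) for n in("top","side")}
T,S=P["top"],P["side"]
print("rough bottle",ray(T,[[263,222]],.05)[0],"disc",ray(T,[[291,180]],0)[0],ray(S,[[243,169]],0)[0])
M={n:[q["pixels"] for q in viewer.trace(P[n],"bottle")] for n in P}
for n in P: 
    for m in M[n]: print(n,m.sum())
m={n:M[n][0] for n in P}
x0=ray(T,[[263,222]],.05)[0][:2]
for n in P: print("fit",n,fit([(P[n],m[n])],x0))
b,e=fit([(P[n],m[n]) for n in P],x0); print("both",b,e)
st=viewer.trace(S,"stock_a"); tt=viewer.trace(T,"stock_a")
for q in tt:
    u=(q["rect"][0]+q["rect"][2])/2; v=q["rect"][3]-10
    print("stock top",fit([(T,q["pixels"])],ray(T,[[u,v]],.05)[0][:2]))
for q in st:
    u=(q["rect"][0]+q["rect"][2])/2; v=q["rect"][3]-8
    print("stock side",fit([(S,q["pixels"])],ray(S,[[u,v]],.0)[0][:2]))
# candidate rack: outer corner tops from the picture (z=.04/.045)
c=np.ascontiguousarray(T["pixels"][130:250,180:340]); c=cv2.resize(c,None,fx=5,fy=5,interpolation=cv2.INTER_CUBIC)
cv2.imwrite("pics/crop1.png",np.clip(c[...,::-1]*1.6,0,255).astype(np.uint8))
E
```

```text
rough bottle [0.53039451 0.01312588 0.05      ] disc [ 0.64606314 -0.06525915  0.        ] [ 0.63564757 -0.06604502  0.        ]
top 466
side 1514
fit top (array([0.52878651, 0.01145891]), np.float64(0.049772846057974496))
fit side (array([0.53219907, 0.01381146]), np.float64(0.04867602901210333))
both [0.53113702 0.0118113 ] 0.08684365377057213
stock top (array([0.66268017, 0.02823531]), np.float64(0.0654239766081871))
stock top (array([ 0.62880616, -0.16026562]), np.float64(0.07201133308277208))
stock side (array([ 0.63319295, -0.16775485]), np.float64(0.13030469504114028))
stock side (array([0.66596784, 0.02350679]), np.float64(0.12477521166764005))
stock side (array([ 0.64015423, -0.06466201]), np.float64(0.8437361296844083))
```

View pics/crop1.png

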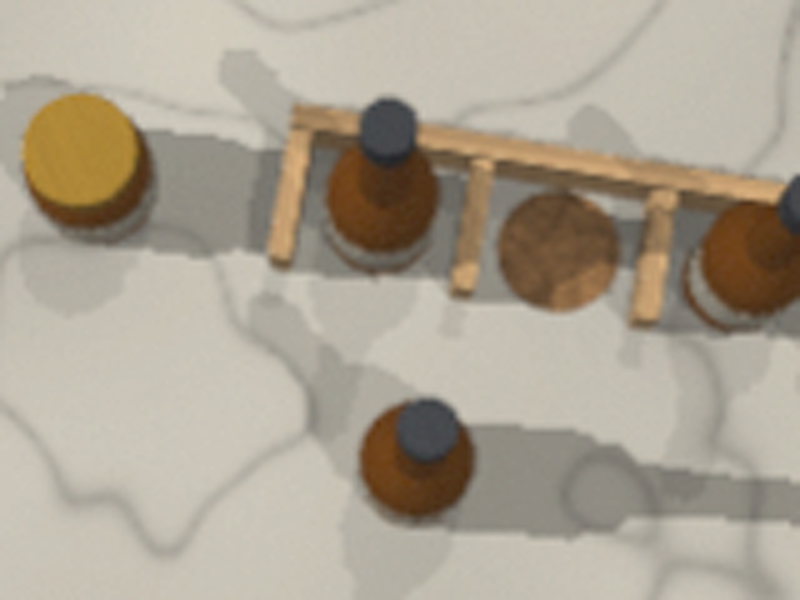

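The crop shows the disc at about (291.3,180), unobstructed; the stock bottles' midpoint gives the same point, so the place is about (0.646,-0.066) with the rack yawed about -10°. The bottle is at (0.530,0.012).

Because the gripper body would hit the neck, I'll push with the back of a partly open finger. The first push is diagonal, to the front of the place, and the second goes straight in.

Request:
play_rows --commands '[[[-0.3, -0.3, -0.3, 0, 0.2], [-0.3, -0.6, -0.6, 0, 0.4], [-0.3, -0.98, -0.98, 0, 0.667], [-0.3, -0.98, -0.98, 0, 0.667], [-0.3, -0.98, -0.98, 0, 0.667], [-0.3, -0.98, -0.98, 0, 0.667], [-0.3, -0.98, -0.98, 0, 0.667], [-0.3, -0.98, -0.98, 0, 0.667], [-0.3, -0.98, -0.98, 0, 0.667], [-0.3, -0.98, -0.98, 0, 0.667], [-0.3, -0.98, -0.98, 0, 0.667], [-0.3, -0.98, -0.98, 0, 0.667]]]'

```text
clock: 2.0
tcp_pos: [0.3761, 0.3557, 0.2313]
orientation: [-2.108, -2.329, -0.0]
contact_force: [-0.2, 0.4, -0.4]
grip_width: 0.0553
gripper_force: 0.0
```

```bash
cat >> h.py <<'E'
from scipy.spatial.transform import Rotation as Ro
def plan(xyz,yaw):
    o=get_obs(); R=Ro.from_rotvec(o["orientation"]).as_matrix(); y=np.degrees(np.arctan2(R[1,1],R[0,1]))
    t=-((yaw-y+180)%360-180)
    print("clock %.2f"%o["clock"],"tcp",o["tcp_pos"].round(4) if hasattr(o["tcp_pos"],"round") else o["tcp_pos"],"yaw %.1f"%y,"q",np.round(o["joints"],2),"w",o["grip_width"],"F",np.round(o["contact_force"],1))
    print("row",(R.T@(np.array(xyz)-o["tcp_pos"])/.2).round(4),"turn",round(t/90,4))
E
python3 -c "
from h import *
plan([.473,.0955,.23],-55.7)"
```

```text
clock 2.00 tcp [0.3761 0.3557 0.2313] yaw 5.7 q [-1.12  0.22  0.28  1.94 -0.07  0.99 -0.7 ] w 0.055299117945895565 F [-0.2  0.4 -0.4]
row [-1.3428  0.3522  0.0065] turn 0.6824
```

Request:
play_rows --commands '[[[-0.3, -0.4, 0.1, 0, 0.2], [-0.3, -0.8, 0.26, 0, 0.4], [-0.3, -0.98, 0.26, 0, 0.682], [-0.3, -0.98, 0.26, 0, 0.682], [-0.3, -0.98, 0.26, 0, 0.682], [-0.3, -0.98, 0.26, 0, 0.682], [-0.3, -0.98, 0.26, 0, 0.682], [-0.3, -0.98, 0.26, 0, 0.682], [-0.3, -0.98, 0.26, 0, 0.682], [-0.3, -0.98, 0.26, 0, 0.682], [-0.3, -0.98, 0.26, 0, 0.682], [-0.3, -0.98, 0.26, 0, 0.682]]]'

```text
clock: 3.0
tcp_pos: [0.4471, 0.1655, 0.2313]
orientation: [3.001, 0.929, -0.0]
contact_force: [0.2, -0.4, 0.0]
grip_width: 0.0556
gripper_force: 0.0
```

```bash
python3 -c "
from h import *
plan([.473,.0955,.012],-55.7)"
```

```text
clock 3.00 tcp [0.4471 0.1655 0.2313] yaw -55.6 q [-0.97  0.15  0.55  2.04 -0.1   0.97 -1.35] w 0.05557799960822612 F [ 0.2 -0.4  0. ]
row [-0.0907  0.362   1.0963] turn 0.001
```

Request:
play_rows --commands '[[[-0.3, -0.05, 0.18, 0, 0], [-0.3, -0.09, 0.36, 0, 0], [-0.3, -0.09, 0.36, 0.2, 0], [-0.3, -0.09, 0.36, 0.4, 0], [-0.3, -0.09, 0.36, 0.6, 0], [-0.3, -0.09, 0.36, 0.8, 0], [-0.3, -0.09, 0.36, 0.9, 0], [-0.3, -0.09, 0.36, 0.97, 0], [-0.3, -0.09, 0.36, 1.0, 0], [-0.3, -0.09, 0.36, 1.0, 0], [-0.3, -0.09, 0.36, 1.0, 0]]]'

```text
clock: 3.92
tcp_pos: [0.4732, 0.0957, 0.0317]
orientation: [-3.002, -0.925, -0.001]
contact_force: [-0.5, -0.3, -0.0]
grip_width: 0.0556
gripper_force: 0.0
```

Request:
play_rows --commands '[[[-0.3, 0, 0, 0.03, 0], [-0.3, 0, 0, 0.07, 0], [-0.3, 0, 0, 0.11, 0], [-0.3, 0, 0, 0.11, 0], [-0.3, 0, 0, 0.11, 0]]]'

```text
clock: 4.33
tcp_pos: [0.4723, 0.0955, 0.0089]
orientation: [-3.003, -0.924, 0.002]
contact_force: [0.4, -0.6, 0.3]
grip_width: 0.0558
gripper_force: 0.0
```

```bash
python3 - <<'E'
from h import *
plan([.473,.0955,.009],-55.7)
S=viewer.grab_frame("side");T=viewer.grab_frame("top")
f=lambda p,r:cv2.resize(p["pixels"][r[1]:r[3],r[0]:r[2]],(800,300) if 0 else None,fx=4,fy=4,interpolation=cv2.INTER_CUBIC)
a1=f(S,(210,110,310,260));b1=f(T,(215,140,315,290))
save({"pixels":np.hstack([a1,b1])},"pre.png")
E
```

```text
clock 4.33 tcp [0.4723 0.0955 0.0089] yaw -55.8 q [-0.64  0.55  0.39  2.18 -0.44  0.48 -0.88] w 0.055770202895419146 F [ 0.4 -0.6  0.3]
row [ 0.003   0.0018 -0.0006] turn -0.0012
```

View pics/pre.png

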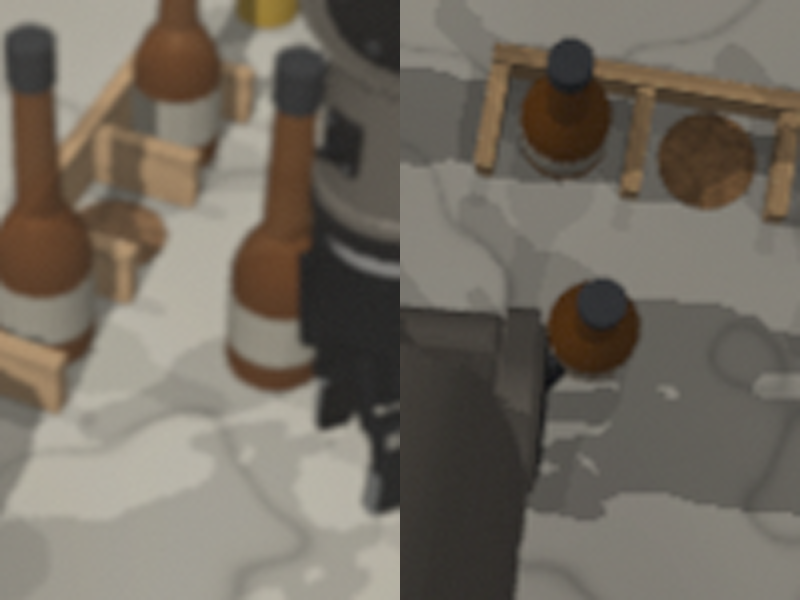

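The left crop (side) shows a black knuckle block, at about (303–340, 250–345), that sticks out further toward the bottle than the fingertip does, at about (320–340, 355–425). I have to know its height before pushing. I'll turn the hand side-on to the side camera, open it fully and measure its profile.

Request:
play_rows --commands '[[[-1, 0, -0.1, 0, -0.08], [-1, 0, -0.1, 0, -0.16], [-1, 0, -0.1, 0, -0.24], [-1, 0, -0.1, 0, -0.32], [-1, 0, -0.1, 0, -0.4], [-1, 0, -0.1, 0, -0.48], [-1, 0, -0.1, 0, -0.56], [-1, 0, -0.1, 0, -0.62], [-1, 0, -0.1, 0, -0.62], [-1, 0, -0.1, 0, -0.62], [-1, 0, -0.1, 0, -0.62]]]'

```text
clock: 5.35
tcp_pos: [0.4616, 0.1121, 0.0094]
orientation: [2.225, 2.218, 0.0]
contact_force: [0.8, -0.4, -0.0]
grip_width: 0.0855
gripper_force: 0.0
```

```bash
python3 - <<'E'
from h import *
plan([.473,.0955,.009],0)
S=viewer.grab_frame("side"); o=get_obs(); t=o["tcp_pos"]
img=cv2.resize(S["pixels"],None,fx=5,fy=5,interpolation=cv2.INTER_CUBIC)
# overlay grid in the plane y=tcp y: s every 10 mm from tcp, z every 10 mm
for s in range(-60,111,20):
    q=proj(S,[[t[0]+s/1000,t[1],z/1000] for z in (0,140)])*5+2; cv2.line(img,*[tuple(map(int,v)) for v in q],(255,0,0) if s else (0,255,0),1)
    cv2.putText(img,str(s),tuple(map(int,q[0])),0,.5,(255,0,0),1)
for z in range(0,141,20):
    q=proj(S,[[t[0]+s/1000,t[1],z/1000] for s in (-60,110)])*5+2; cv2.line(img,*[tuple(map(int,v)) for v in q],(0,200,255),1)
    cv2.putText(img,str(z),tuple(map(int,q[1])),0,.5,(0,200,255),1)
c=(proj(S,[[t[0]+.02,t[1],.06]])[0]*5).astype(int); x,y=max(c[0]-400,0),max(c[1]-300,0)
save({"pixels":np.clip(img[y:y+600,x:x+800].astype(float)*1.5,0,255).astype(np.uint8)},"prof.png")
E
```

```text
clock 5.35 tcp [0.4616 0.1121 0.0094] yaw -0.2 q [-0.48  0.51  0.14  2.19 -0.16  0.45 -0.23] w 0.0855488633765654 F [ 0.8 -0.4 -0. ]
row [-0.0827  0.0574  0.0021] turn -0.0021
```

View pics/prof.png

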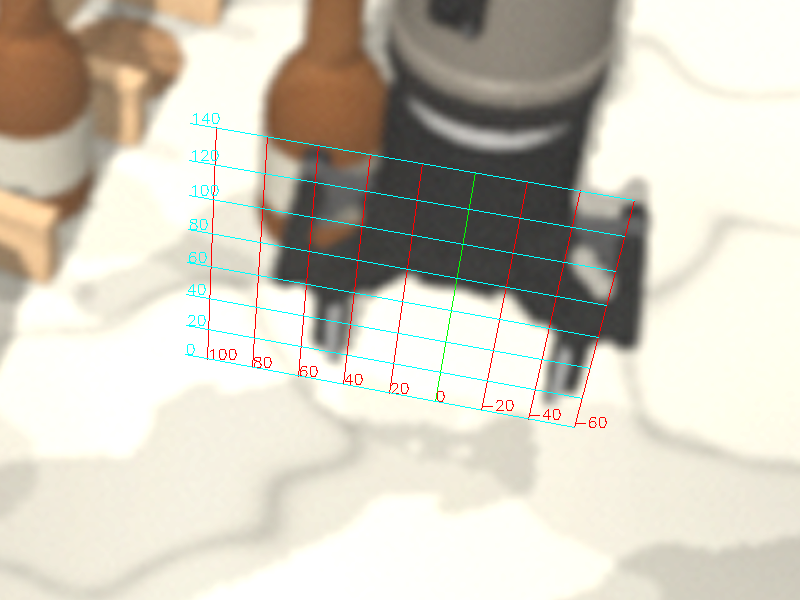

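The profile shows a front fingertip 14 mm thick, and a knuckle roughly 42 mm above it that protrudes about 15 mm further, so the back of the finger would push too high. The side of the fingertip (tool x) may work instead, so I'll look at that profile.

Request:
play_rows --commands '[[[-1, 0, -0.05, 0, -0.08], [-1, 0, -0.05, 0, -0.16], [-1, 0, -0.05, 0, -0.24], [-1, 0, -0.05, 0, -0.4], [-1, 0, -0.05, 0, -0.56], [-1, 0, -0.05, 0, -0.7], [-1, 0, -0.05, 0, -0.85], [-1, 0, -0.05, 0, -0.95], [-1, 0, -0.05, 0, -0.95], [-1, 0, -0.05, 0, -0.95], [-1, 0, -0.05, 0, -1], [-1, 0, -0.05, 0, -1]]]'

```text
clock: 6.4
tcp_pos: [0.4514, 0.1121, 0.0092]
orientation: [-0.104, -3.14, 0.001]
contact_force: [-0.4, 0.6, -0.5]
grip_width: 0.0858
gripper_force: 0.0
```

Request:
play_rows --commands '[[[-1, 0, 0, 0, 0], [-1, 0, 0, 0, 0], [-1, 0, 0, 0, -0.05], [-1, 0, 0, 0, -0.05]]]'

```text
clock: 6.73
tcp_pos: [0.4514, 0.1121, 0.0092]
orientation: [0.01, -3.141, 0.0]
contact_force: [-0.2, 0.4, 0.1]
grip_width: 0.0855
gripper_force: 0.0
```

```bash
python3 - <<'E'
from h import *
plan([.473,.0955,.009],90)
S=viewer.grab_frame("side"); o=get_obs(); t=o["tcp_pos"]
img=np.clip(cv2.resize(S["pixels"],None,fx=6,fy=6,interpolation=cv2.INTER_CUBIC)*1.6,0,255).astype(np.uint8)
Y=t[1]+.057
def L(P,col,txt=None):
    q=(proj(S,P)*6+3).astype(int); cv2.polylines(img,[q.reshape(-1,1,2)],False,col,1)
    if txt: cv2.putText(img,txt,tuple(map(int,q[0])),0,.5,col,1)
for s in (-40,-20,-11,0,11,20,40): L([[t[0]+s/1000,Y,z/1000] for z in(0,140)],(255,0,0),str(s))
for z in range(0,141,20): L([[t[0]+s/1000,Y,z/1000] for s in(-50,50)],(0,200,255),str(z))
# claimed body: bottom rectangle at z=tcp+.073
B=t[2]+.073
L([[t[0]+i*.038,t[1]+j*.0425,B] for i,j in((1,1),(-1,1),(-1,-1),(1,-1),(1,1))],(0,255,0))
L([[t[0]+i*.038,t[1]+.0425,z] for i,z in((1,B),(1,B+.1),(-1,B+.1),(-1,B))],(0,255,0))
c=(proj(S,[[t[0]+.02,t[1],.09]])[0]*6).astype(int); x,y=max(c[0]-400,0),max(c[1]-300,0)
save({"pixels":img[y:y+600,x:x+800]},"prof2.png")
E
```

```text
clock 6.73 tcp [0.4514 0.1121 0.0092] yaw 90.4 q [-0.15  0.51 -0.27  2.19  0.29  0.48  0.93] w 0.08547009088403786 F [-0.2  0.4  0.1]
row [-0.1073 -0.0838  0.0012] turn 0.0039
```

View pics/prof2.png

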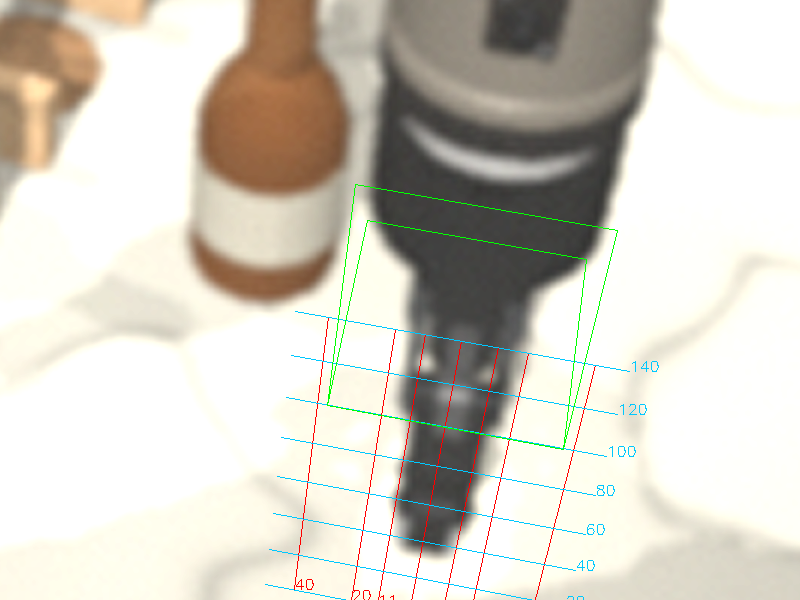

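This view, with the finger edge-on at about (395–500, 330–550), shows tip and knuckle nearly flush, about 11 mm to either side. The body is narrow low down and wide only higher up.

So I'll push along tool -x with the side of the one open fingertip at +y, the bottle axis about (-40,+53) mm in the tool frame. The neck then clears the body.

```bash
cat >> h.py <<'E'
def tcp_for(b,ang,gap,by=.053,z=.008):
    "TCP for bottle at b, push heading ang (deg world), gap (m) between tip face and bottle"
    p=np.array([np.cos(np.radians(ang)),np.sin(np.radians(ang))]); n=np.array([-p[1],p[0]])
    t=np.array(b)-(.040+gap)*p-by*n; print("target",t.round(4)); plan([*t,z],ang+90)
E
python3 -c "
from h import *
tcp_for([.5305,.0125],-54.8,.02)"
```

```text
target [0.4526 0.031 ]
clock 6.78 tcp [0.4514 0.1122 0.0093] yaw 90.2 q [-0.15  0.51 -0.27  2.19  0.29  0.48  0.92] w 0.0852933915386314 F [-0.5  0.4  0.3]
row [-0.0046 -0.406   0.0063] turn 0.611
```

Request:
play_rows --commands '[[[-1, 0, -0.08, 0, 0.05], [-1, 0, -0.16, 0, 0.12], [-1, 0, -0.24, 0, 0.2], [-1, 0, -0.32, 0, 0.28], [-1, 0, -0.4, 0, 0.36], [-1, -0.004, -0.406, 0, 0.44], [-1, -0.004, -0.406, 0.005, 0.52], [-1, -0.004, -0.406, 0.005, 0.611], [-1, -0.004, -0.406, 0.005, 0.611], [-1, -0.004, -0.406, 0.005, 0.611], [-1, -0.004, -0.406, 0.005, 0.611]]]'

```text
clock: 7.7
tcp_pos: [0.4529, 0.0312, 0.0083]
orientation: [1.437, 2.794, -0.0]
contact_force: [-0.0, 0.8, 0.5]
grip_width: 0.0853
gripper_force: 0.0
```

```bash
python3 - <<'E'
from h import *
tcp_for([.5305,.0125],-54.8,0)
S=viewer.grab_frame("side");T=viewer.grab_frame("top")
f=lambda p,r:cv2.resize(p["pixels"][r[1]:r[3],r[0]:r[2]],None,fx=4,fy=4,interpolation=cv2.INTER_CUBIC)
save({"pixels":np.clip(np.hstack([f(S,(210,110,310,260)),f(T,(215,140,315,290))])*1.5,0,255).astype(np.uint8)},"pre2.png")
E
```

```text
target [0.4641 0.0146]
clock 7.70 tcp [0.4529 0.0312 0.0083] yaw 35.6 q [-0.18  0.49 -0.03  2.22  0.04  0.43  0.38] w 0.08533337788210278 F [-0.   0.8  0.5]
row [-0.0999 -0.0026  0.0017] turn 0.0041
```

View pics/pre2.png

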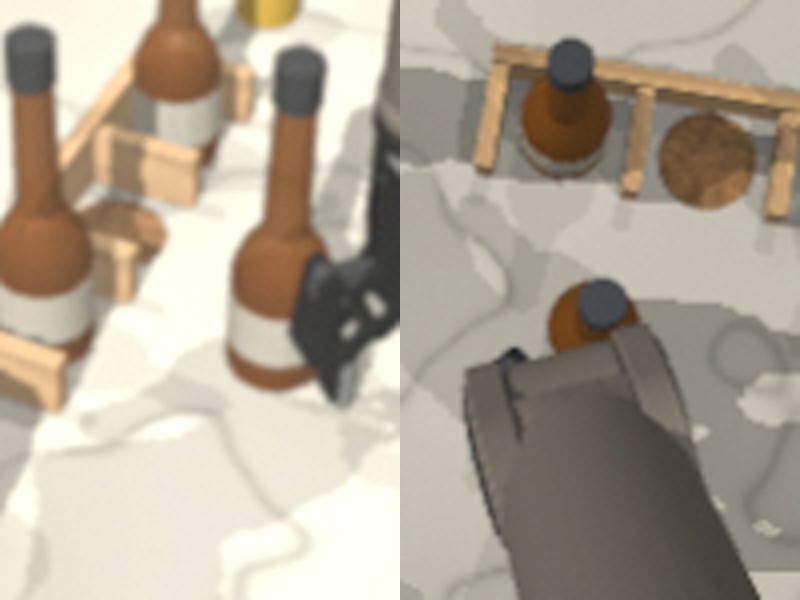

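The side crop (left) shows the finger tip at about (340,390), level with the bottle's lower body and about 20 mm from it, and the wrist clear of the cap. I'll start a slow push.

Request:
play_rows --commands '[[[-1, -0.03, 0, 0, 0], [-1, -0.05, 0, 0, 0], [-1, -0.065, 0, 0, 0], [-1, -0.075, 0, 0, 0], [-1, -0.085, 0, 0, 0], [-1, -0.095, 0, 0, 0], [-1, -0.105, 0, 0, 0], [-1, -0.115, 0, 0, 0], [-1, -0.125, 0, 0, 0], [-1, -0.135, 0, 0, 0], [-1, -0.14, 0, 0, 0], [-1, -0.14, 0, 0, 0]]]'

```text
clock: 8.8
tcp_pos: [0.4691, 0.0079, 0.0082]
orientation: [-1.44, -2.792, 0.0]
contact_force: [-1.9, 2.2, 0.8]
grip_width: 0.0854
gripper_force: 0.8
```

```bash
cat >> h.py <<'E'
def where(x0,use=("side",)):
    ms=[]
    for n in use:
        p=viewer.grab_frame(n); q=viewer.trace(p,"bottle")
        best=max(q,key=lambda d:np.minimum(s:=sil(p,x0),d["pixels"]).sum()/np.maximum(s,d["pixels"]).sum())
        # ignore the pixels hidden by the hand: fit on visible outline only by rows/cols cap+body edges
        x,e=fit([(p,best["pixels"])],x0); print(n,x.round(4),"err %.3f"%e,best["rect"]); 
    return x
E
python3 - <<'E'
from h import *
plan([0,0,0],35.2)
x=where([.538,.001])
T=viewer.grab_frame("top");S=viewer.grab_frame("side")
for n,p in(("top",T),("side",S)):
    for q in viewer.trace(p,"bottle"): print(n,round(q["score"],2),q["rect"],q["pixels"].sum())
f=lambda p,r:cv2.resize(p["pixels"][r[1]:r[3],r[0]:r[2]],None,fx=4,fy=4,interpolation=cv2.INTER_CUBIC)
save({"pixels":np.clip(np.hstack([f(S,(210,110,310,260)),f(T,(215,140,315,290))])*1.5,0,255).astype(np.uint8)},"push1.png")
E
```

```text
clock 8.80 tcp [0.4691 0.0079 0.0082] yaw 35.4 q [-0.12  0.5  -0.03  2.19  0.04  0.45  0.43] w 0.08539445652943217 F [-1.9  2.2  0.8]
row [ 1.3275 -1.9342  0.0416] turn 0.0026
side [0.5449 0.0042] err 0.293 [263.0, 115.5, 285.5, 204.3]
top 0.55 [257.5, 204.8, 280.8, 220.0] 298
side 0.93 [264.0, 113.9, 284.9, 203.5] 1201
```

View pics/push1.png

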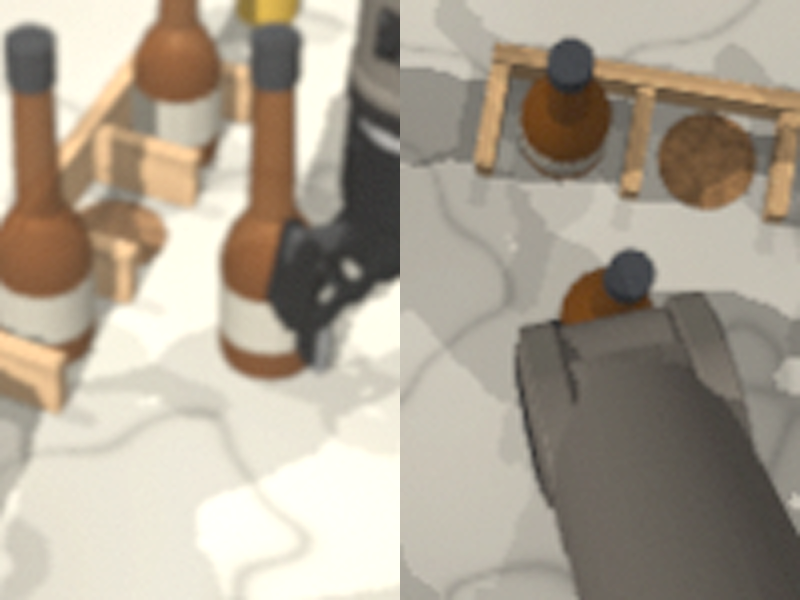

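```bash
cat >> h.py <<'E'
def tri(T,S,uT,uS):
    f=lambda X:np.r_[proj(T,X)[0]-uT,proj(S,X)[0]-uS]
    from scipy.optimize import least_squares
    q=least_squares(f,[.53,0,.2],x_scale=.01); return q.x.round(4),q.fun.round(1)
def capc(p,box):
    x0,y0,x1,y1=box; g=p["pixels"][y0:y1,x0:x1].astype(float)
    d=(g.sum(2)<230)&(g[...,0]<g[...,2]*1.35+5); n,l,s,c=cv2.connectedComponentsWithStats(d.astype(np.uint8)); i=1+np.argmax(s[1:,4]); return c[i]+[x0,y0],s[i]
E
python3 - <<'E'
from h import *
T=viewer.grab_frame("top");S=viewer.grab_frame("side")
print("start",tri(T,S,(265.4,215.5),(284.6,130.2)))
print("now",tri(T,S,(272.2,208.5),(278.4,123.9)))
print("cap expected at start px",proj(T,[[.5305,.0125,.2]]),proj(S,[[.5305,.0125,.2]]))
# base: left edge of the body bottom in side mask, compare columns/rows with upright model at candidates
m=viewer.trace(S,"bottle")[0]["pixels"]
ys,xs=np.where(m); print("rows",ys.min(),ys.max(),[(y,xs[ys==y].min()) for y in range(165,206,5) if (ys==y).any()])
for d in(.0,.004,.008,.012,.016):
    b=np.array([.5305,.0125])+d*np.array([.576,-.817]); s=sil(S,b)>.5; y2,x2=np.where(s)
    print(d,y2.min(),y2.max(),[(y,x2[y2==y].min()) for y in range(165,206,5) if (y2==y).any()])
E
```

```text
start (array([0.5307, 0.0128, 0.1964]), array([ 0. ,  0.1, -0.1, -0. ]))
now (array([ 0.5459, -0.0023,  0.1984]), array([-0., -0.,  0.,  0.]))
cap expected at start px [[265.600401   215.48880203]] [[284.80192542 128.63904566]]
rows 115 204 [(165, np.int64(268)), (170, np.int64(265)), (175, np.int64(264)), (180, np.int64(264)), (185, np.int64(264)), (190, np.int64(264)), (195, np.int64(264)), (200, np.int64(266))]
0.0 120 207 [(165, np.int64(275)), (170, np.int64(271)), (175, np.int64(268)), (180, np.int64(267)), (185, np.int64(267)), (190, np.int64(267)), (195, np.int64(267)), (200, np.int64(267)), (205, np.int64(271))]
0.004 119 206 [(165, np.int64(273)), (170, np.int64(269)), (175, np.int64(267)), (180, np.int64(267)), (185, np.int64(266)), (190, np.int64(266)), (195, np.int64(266)), (200, np.int64(267)), (205, np.int64(272))]
0.008 118 205 [(165, np.int64(272)), (170, np.int64(268)), (175, np.int64(266)), (180, np.int64(266)), (185, np.int64(266)), (190, np.int64(265)), (195, np.int64(265)), (200, np.int64(267)), (205, np.int64(275))]
0.012 117 204 [(165, np.int64(270)), (170, np.int64(266)), (175, np.int64(265)), (180, np.int64(265)), (185, np.int64(265)), (190, np.int64(265)), (195, np.int64(264)), (200, np.int64(267))]
0.016 116 202 [(165, np.int64(268)), (170, np.int64(265)), (175, np.int64(265)), (180, np.int64(264)), (185, np.int64(264)), (190, np.int64(264)), (195, np.int64(264)), (200, np.int64(268))]
```

The cap has moved about 21 mm against about 13 mm at the base, so the bottle leans about 2.5°. The base is sliding, at about 2.9 N. I'll push a little further to see whether the lean is stable.

Request:
play_rows --commands '[[[-1, -0.008, 0, 0, 0], [-1, -0.016, 0, 0, 0], [-1, -0.024, 0, 0, 0], [-1, -0.032, 0, 0, 0], [-1, -0.04, 0, 0, 0], [-1, -0.048, 0, 0, 0], [-1, -0.05, 0, 0, 0]]]'

```text
clock: 9.83
tcp_pos: [0.4752, -0.0003, 0.0083]
orientation: [1.44, 2.792, 0.0]
contact_force: [-2.5, 1.9, 1.5]
grip_width: 0.0852
gripper_force: 0.9
```

```bash
cat >> h.py <<'E'
def tsil(p,v):
    "silhouette of a tilted bottle: v=base x,y, tilt vector (rad) tx,ty (top leans that way)"
    m=np.zeros((384*4,512*4),np.uint8); ax=np.array([v[2],v[3],1.]); ax/=np.linalg.norm(ax)
    e1=np.cross([0,1,0],ax); e1/=np.linalg.norm(e1); e2=np.cross(ax,e1)
    for (z0,r0),(z1,r1) in zip(PROF,PROF[1:]):
        X=np.vstack([np.array([v[0],v[1],.0])+z*ax+rr*(np.cos(a)[:,None]*e1+np.sin(a)[:,None]*e2) for z,rr in((z0,r0),(z1,r1))])
        cv2.fillConvexPoly(m,cv2.convexHull(np.float32(proj(p,X)*4+2)).astype(np.int32),255)
    return cv2.resize(m,(512,384),interpolation=cv2.INTER_AREA)/255.
def fit4(x0,tag=""):
    P={n:viewer.grab_frame(n) for n in("top","side")}; ms=[]
    for n,p in P.items():
        q=viewer.trace(p,"bottle"); s=sil(p,x0)
        if not q: print(n,"none"); continue
        b=max(q,key=lambda d:(s*d["pixels"]).sum()); m=b["pixels"]
        g=p["pixels"].astype(int); hand=(g.max(2)-g.min(2)<25)&(g.sum(2)<300)&~m   # dark grey: robot; not judged
        hand=cv2.morphologyEx(hand.astype(np.uint8),cv2.MORPH_OPEN,np.ones((3,3)))>0
        ms.append((p,m,~cv2.dilate(hand.astype(np.uint8),np.ones((3,3))).astype(bool)|m))
    f=lambda v:sum(np.abs((tsil(p,v)-m)*w).sum()/m.sum() for p,m,w in ms)+.2*np.hypot(v[2],v[3])
    q=minimize(f,[*x0,0,0],method="Nelder-Mead",options=dict(initial_simplex=np.array([*x0,0,0])+np.vstack([np.zeros(4),np.diag([.012,.012,.06,.06])]),xatol=2e-4,fatol=1e-4,maxiter=300))
    print(tag,"base",q.x[:2].round(4),"tilt",q.x[2:].round(3),"err %.3f"%q.fun); return q.x,P
E
python3 - <<'E'
from h import *
plan([0,0,0],35.2)
x,P=fit4([.545,-.008])
f=lambda p,r:cv2.resize(p["pixels"][r[1]:r[3],r[0]:r[2]],None,fx=4,fy=4,interpolation=cv2.INTER_CUBIC)
S,T=P["side"],P["top"]
for p in(S,T):
    c=cv2.findContours((tsil(p,x)>.5).astype(np.uint8),0,1)[0]; p["pixels"]=p["pixels"].copy(); cv2.drawContours(p["pixels"],c,-1,(0,255,0),1)
save({"pixels":np.clip(np.hstack([f(S,(210,100,310,250)),f(T,(215,140,315,290))])*1.5,0,255).astype(np.uint8)},"push2.png")
E
```

```text
clock 9.83 tcp [ 4.752e-01 -3.000e-04  8.300e-03] yaw 35.4 q [-0.1   0.51 -0.04  2.18  0.04  0.46  0.45] w 0.08524612183785674 F [-2.5  1.9  1.5]
row [ 1.3783 -1.9351  0.0412] turn 0.0025
 base [ 0.5436 -0.0039] tilt [ 0.046 -0.036] err 0.134
```

View pics/push2.png

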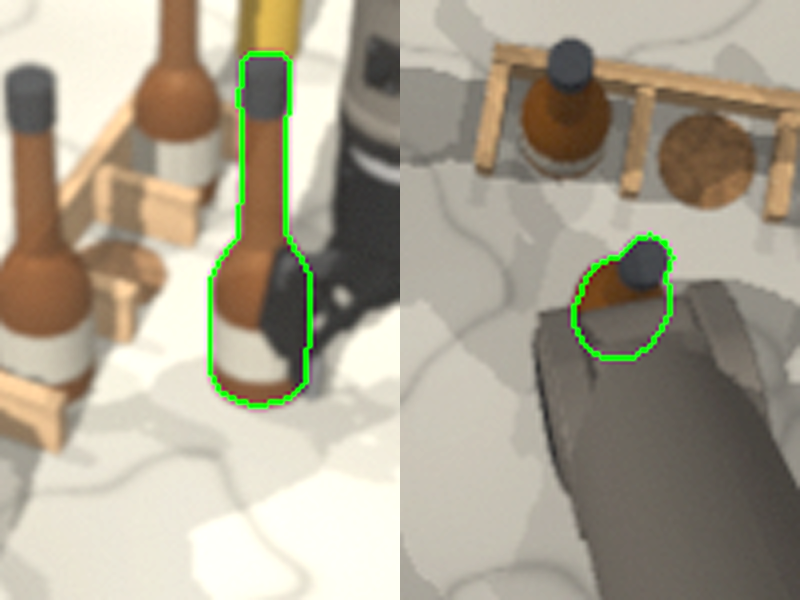

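The green fitted outline matches the bottle in both views. The lean holds steady at about 3° with tip and knuckle both touching, so the push is stable. I'll continue the diagonal for 36 mm more.

Request:
play_rows --commands '[[[-1, -0.01, 0, 0, 0], [-1, -0.025, 0, 0, 0], [-1, -0.04, 0, 0, 0], [-1, -0.055, 0, 0, 0], [-1, -0.07, 0, 0, 0], [-1, -0.085, 0, 0, 0], [-1, -0.1, 0, 0, 0], [-1, -0.115, 0, 0, 0], [-1, -0.13, 0, 0, 0], [-1, -0.145, 0, 0, 0], [-1, -0.16, 0, 0, 0], [-1, -0.17, 0, 0, 0]]]'

```text
clock: 11.03
tcp_pos: [0.495, -0.028, 0.0083]
orientation: [1.44, 2.792, 0.0]
contact_force: [-3.1, 2.9, 3.3]
grip_width: 0.0852
gripper_force: 1.0
```

Request:
play_rows --commands '[[[-1, -0.005, 0, 0, 0], [-1, -0.01, 0, 0, 0], [-1, -0.005, 0, 0, 0], [-1, 0.0, 0, 0, 0], [-1, 0.005, 0, 0, 0], [-1, 0.01, 0, 0, 0], [-1, 0.02, 0, 0, 0], [-1, 0.04, 0, 0, 0], [-1, 0.08, 0, 0, 0], [-1, 0.12, 0, 0, 0], [-1, 0.14, 0, 0, 0]]]'

```text
clock: 11.95
tcp_pos: [0.4774, -0.0036, 0.0083]
orientation: [-1.438, -2.792, -0.0]
contact_force: [0.1, -0.3, 0.8]
grip_width: 0.0855
gripper_force: 0.0
```

```bash
cat >> h.py <<'E'
D=np.array([.646,-.066]); EX=np.array([.985,-.170]); EY=np.array([.170,.985])
rk=lambda b:np.array([(b-D)@EX,(b-D)@EY]).round(4)
E
python3 - <<'E'
from h import *
plan([0,0,0],35.2)
x,P=fit4([.564,-.033]); print("rack",rk(x[:2]))
tcp_for(x[:2],-21.9,.03)
E
```

```text
clock 11.95 tcp [ 0.4774 -0.0036  0.0083] yaw 35.5 q [-0.09  0.51 -0.04  2.17  0.04  0.46  0.46] w 0.08552384852289406 F [ 0.1 -0.3  0.8]
row [ 1.4012 -1.9327  0.0427] turn 0.0035
 base [ 0.5667 -0.0262] tilt [-0.01   0.021] err 0.106
rack [-0.0849  0.0257]
target [ 0.4819 -0.0493]
clock 12.15 tcp [ 0.4785 -0.0047  0.0084] yaw 35.5 q [-0.09  0.51 -0.04  2.17  0.04  0.46  0.46] w 0.08533517351506353 F [ 0.9 -0.1  0.3]
row [-0.1914 -0.1151  0.0019] turn -0.3625
```

Request:
play_rows --commands '[[[-1, 0.03, -0.03, 0, 0], [-1, 0.0, -0.1, 0, -0.06], [-1, -0.05, -0.115, 0, -0.14], [-1, -0.1, -0.115, 0, -0.22], [-1, -0.15, -0.115, 0, -0.3], [-1, -0.19, -0.115, 0, -0.362], [-1, -0.19, -0.115, 0, -0.362], [-1, -0.19, -0.115, 0, -0.362], [-1, -0.19, -0.115, 0, -0.362]]]'

```text
clock: 12.9
tcp_pos: [0.481, -0.0489, 0.0082]
orientation: [-0.603, -3.082, -0.0]
contact_force: [0.2, -0.3, 0.5]
grip_width: 0.0849
gripper_force: 0.0
```

```bash
python3 - <<'E'
from h import *
x,P=fit4([.565,-.03]); print("rack",rk(x[:2]))
for n,p in P.items():
    q=viewer.trace(p,"bottle"); s=sil(p,x[:2])
    for d in q: print(n,d["score"],d["rect"],(s*d["pixels"]).sum()/d["pixels"].sum())
    m=max(q,key=lambda d:(s*d["pixels"]).sum())["pixels"]
    print(n,"upright",*[v.round(4) for v in fit([(p,m)],x[:2])])
    img=p["pixels"].copy(); cv2.drawContours(img,cv2.findContours((sil(p,x[:2])>.5).astype(np.uint8),0,1)[0],-1,(0,255,0),1); P[n]["pixels"]=img
f=lambda p,r:cv2.resize(p["pixels"][r[1]:r[3],r[0]:r[2]],None,fx=4,fy=4,interpolation=cv2.INTER_CUBIC)
S,T=P["side"],P["top"]
save({"pixels":np.clip(np.hstack([f(S,(210,90,310,240)),f(T,(225,130,325,280))])*1.5,0,255).astype(np.uint8)},"seg2.png")
E
```

```text
base [ 0.5662 -0.0268] tilt [-0.012  0.016] err 0.180
rack [-0.0853  0.0251]
top 0.85 [269.8, 197.8, 286.3, 218.4] 0.9829039463886821
top upright [ 0.5629 -0.024 ] 0.2576
side 0.62 [256.6, 110.4, 277.4, 194.3] 0.9891790024887431
side upright [ 0.5657 -0.0245] 0.0822
```

View pics/seg2.png

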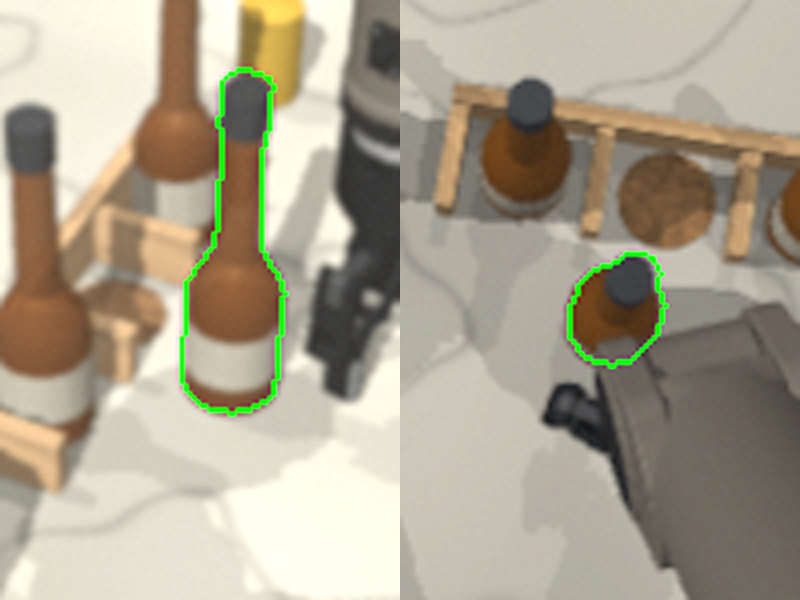

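The crops show the bottle upright at about (.5645,-.0245), which is rack (-87,+27). It needs a heading of about 17° to the disc, too close to the divider corner. I'll do another short diagonal nudge with the hand turned back.

```bash
python3 - <<'E'
from h import *
tcp_for([.5645,-.0245],-54.8,.02,by=.050)
E
```

```text
target [ 0.4891 -0.0043]
clock 13.20 tcp [ 0.4815 -0.0488  0.0083] yaw 68.0 q [ 0.13  0.52 -0.19  2.15  0.2   0.49  0.97] w 0.08526156660711483 F [-0.8 -0.8  0.1]
row [0.0484 0.2203 0.0015] turn 0.3648
```

Request:
play_rows --commands '[[[-1, 0.07, 0.06, 0, 0.04], [-1, 0.09, 0.15, 0, 0.12], [-1, 0.09, 0.22, 0, 0.2], [-1, 0.07, 0.22, 0, 0.28], [-1, 0.05, 0.22, 0, 0.365], [-1, 0.048, 0.22, 0, 0.365], [-1, 0.048, 0.22, 0, 0.365], [-1, 0.048, 0.22, 0, 0.365]]]'

```text
clock: 13.87
tcp_pos: [0.4889, -0.0048, 0.0082]
orientation: [-1.442, -2.791, 0.0]
contact_force: [-0.1, 0.7, -0.2]
grip_width: 0.0854
gripper_force: 0.0
```

Request:
play_rows --commands '[[[-1, -0.03, 0, 0, 0], [-1, -0.06, 0, 0, 0], [-1, -0.075, 0, 0, 0], [-1, -0.09, 0, 0, 0], [-1, -0.105, 0, 0, 0], [-1, -0.12, 0, 0, 0], [-1, -0.135, 0, 0, 0], [-1, -0.15, 0, 0, 0], [-1, -0.165, 0, 0, 0], [-1, -0.18, 0, 0, 0], [-1, -0.19, 0, 0, 0], [-1, -0.195, 0, 0, 0]]]'

```text
clock: 14.87
tcp_pos: [0.5119, -0.037, 0.0083]
orientation: [1.447, 2.789, -0.0]
contact_force: [-2.3, 3.1, 1.3]
grip_width: 0.0852
gripper_force: 1.0
```

Request:
play_rows --commands '[[[-1, 0.005, 0, 0, 0], [-1, 0.01, 0, 0, 0], [-1, 0.015, 0, 0, 0], [-1, 0.02, 0, 0, 0], [-1, 0.025, 0, 0, 0], [-1, 0.04, 0, 0, 0], [-1, 0.08, 0, 0, 0], [-1, 0.14, 0, 0, 0], [-1, 0.18, 0, 0, 0], [-1, 0.18, 0, 0, 0]]]'

```text
clock: 15.7
tcp_pos: [0.4893, -0.0049, 0.0082]
orientation: [-1.441, -2.79, -0.0]
contact_force: [-0.7, 0.4, -0.3]
grip_width: 0.085
gripper_force: 0.0
```

```bash
cat >> h.py <<'E'
def upright(x0):
    out=[]
    for n in("top","side"):
        p=viewer.grab_frame(n); s=sil(p,x0); q=viewer.trace(p,"bottle")
        if not q: continue
        m=max(q,key=lambda d:(s*d["pixels"]).sum())["pixels"]; x,e=fit([(p,m)],x0)
        print(n,"upright",x.round(4),"err %.3f"%e,"rack",rk(x)); out.append(x)
    return out
E
python3 - <<'E'
from h import *
upright([.574,-.038]); x,_=fit4([.574,-.038]); print(rk(x[:2]))
plan([0,0,0],0)
E
```

```text
top upright [ 0.5773 -0.0367] err 0.443 rack [-0.0727  0.0172]
side upright [ 0.578 -0.039] err 0.190 rack [-0.0716  0.015 ]
 base [ 0.5781 -0.0401] tilt [-0.014  0.036] err 0.170
[-0.0713  0.014 ]
clock 16.10 tcp [ 0.4912 -0.0076  0.0083] yaw 35.1 q [-0.08  0.53 -0.04  2.14  0.04  0.48  0.46] w 0.08520277542633797 F [-0.2 -0.4  0. ]
row [ 1.4447 -1.9865  0.041 ] turn 0.3904
```

```bash
python3 - <<'E'
from h import *
tcp_for([.577,-.038],-22.3,.022,by=.050)
E
```

```text
target [ 0.5007 -0.0607]
clock 16.10 tcp [ 0.4912 -0.0076  0.0083] yaw 35.1 q [-0.08  0.53 -0.04  2.14  0.04  0.48  0.46] w 0.08520277542633797 F [-0.2 -0.4  0. ]
row [-0.2444 -0.1141  0.0016] turn -0.3618
```

Request:
play_rows --commands '[[[-1, 0.05, -0.06, 0, -0.02], [-1, 0.03, -0.114, 0, -0.1], [-1, -0.02, -0.114, 0, -0.18], [-1, -0.1, -0.114, 0, -0.26], [-1, -0.17, -0.114, 0, -0.34], [-1, -0.23, -0.114, 0, -0.362], [-1, -0.23, -0.114, 0, -0.362], [-1, -0.23, -0.114, 0, -0.362]]]'

```text
clock: 16.77
tcp_pos: [0.4988, -0.0586, 0.0082]
orientation: [-0.612, -3.081, -0.0]
contact_force: [-1.2, 0.1, -0.8]
grip_width: 0.0856
gripper_force: 0.0
```

```bash
python3 - <<'E'
from h import *
upright([.577,-.038]); tcp_for([.577,-.038],-22.3,.0,by=.050)
E
```

```text
top upright [ 0.5752 -0.0356] err 0.408 rack [-0.0749  0.0179]
side upright [ 0.5769 -0.0357] err 0.042 rack [-0.0732  0.0181]
target [ 0.521  -0.0691]
clock 16.97 tcp [ 0.4983 -0.0571  0.0082] yaw 67.8 q [ 0.15  0.54 -0.19  2.11  0.2   0.51  0.99] w 0.08552536888503708 F [0.3 0.1 0.1]
row [-0.128  -0.0127  0.001 ] turn 0.0009
```

```bash
python3 - <<'E'
from h import *
tcp_for([.576,-.0365],-32,.02,by=.050)
E
```

```text
target [ 0.4986 -0.0471]
clock 16.97 tcp [ 0.4983 -0.0571  0.0082] yaw 67.8 q [ 0.15  0.54 -0.19  2.11  0.2   0.51  0.99] w 0.08552536888503708 F [0.3 0.1 0.1]
row [0.0172 0.0467 0.0011] turn 0.1087
```

Request:
play_rows --commands '[[[-1, 0.03, 0.047, 0, 0.05], [-1, 0.02, 0.047, 0, 0.109], [-1, 0.017, 0.047, 0, 0.109], [-1, 0.017, 0.047, 0, 0.109]]]'

```text
clock: 17.3
tcp_pos: [0.4992, -0.0474, 0.0083]
orientation: [0.862, 3.021, -0.0]
contact_force: [-0.3, -0.4, 0.1]
grip_width: 0.0854
gripper_force: 0.0
```

Request:
play_rows --commands '[[[-1, -0.04, 0, 0, 0], [-1, -0.07, 0, 0, 0], [-1, -0.085, 0, 0, 0], [-1, -0.1, 0, 0, 0], [-1, -0.115, 0, 0, 0], [-1, -0.13, 0, 0, 0], [-1, -0.145, 0, 0, 0], [-1, -0.165, 0, 0, 0], [-1, -0.185, 0, 0, 0], [-1, -0.205, 0, 0, 0], [-1, -0.225, 0, 0, 0], [-1, -0.235, 0, 0, 0]]]'

```text
clock: 18.3
tcp_pos: [0.5398, -0.0735, 0.0083]
orientation: [0.868, 3.019, -0.0]
contact_force: [-2.6, 0.8, 0.7]
grip_width: 0.0854
gripper_force: 1.0
```

Request:
play_rows --commands '[[[-1, 0.005, 0, 0, 0], [-1, 0.01, 0, 0, 0], [-1, 0.015, 0, 0, 0], [-1, 0.02, 0, 0, 0], [-1, 0.025, 0, 0, 0], [-1, 0.04, 0, 0, 0], [-1, 0.08, 0, 0, 0], [-1, 0.11, 0, 0, 0], [-1, 0.13, 0, 0, 0], [-1, 0.13, 0, 0, 0]]]'

```text
clock: 19.13
tcp_pos: [0.5158, -0.0583, 0.0082]
orientation: [-0.865, -3.019, 0.0]
contact_force: [-0.5, 0.1, -0.9]
grip_width: 0.0851
gripper_force: 0.0
```

```bash
python3 - <<'E'
from h import *
o=upright([.598,-.05]); b=o[-1]
a=np.degrees(np.arctan2(*(D-b)[::-1])); print("heading",a,np.linalg.norm(D-b)); tcp_for(b,-19.4,.02,by=.050)
E
```

```text
top upright [ 0.5987 -0.0498] err 0.459 rack [-0.0494  0.0079]
side upright [ 0.6007 -0.0515] err 0.065 rack [-0.047   0.0066]
heading -17.720935968102907 0.0475069702994153
target [ 0.5275 -0.0788]
clock 19.33 tcp [ 0.5174 -0.0593  0.0084] yaw 57.9 q [ 0.11  0.56 -0.15  2.07  0.16  0.53  0.86] w 0.08542522896432421 F [-1.   0.7  0.8]
row [-0.0948 -0.0557  0.0021] turn -0.1407
```

```bash
python3 - <<'E'
from h import *
tcp_for([.600,-.0507],-20,.02,by=.050)
E
```

```text
target [ 0.5265 -0.0772]
clock 19.33 tcp [ 0.5174 -0.0593  0.0084] yaw 57.9 q [ 0.11  0.56 -0.15  2.07  0.16  0.53  0.86] w 0.08542522896432421 F [-1.   0.7  0.8]
row [-0.0861 -0.0516  0.0021] turn -0.134
```

Request:
play_rows --commands '[[[-1, 0, -0.05, 0, -0.05], [-1, -0.04, -0.052, 0, -0.134], [-1, -0.086, -0.052, 0, -0.134], [-1, -0.086, -0.052, 0, -0.134], [-1, -0.086, -0.052, 0, -0.134]]]'

```text
clock: 19.75
tcp_pos: [0.527, -0.0773, 0.0083]
orientation: [0.552, 3.092, 0.001]
contact_force: [0.4, 0.1, -0.5]
grip_width: 0.0852
gripper_force: 0.0
```

Request:
play_rows --commands '[[[-1, -0.04, 0, 0, 0], [-1, -0.07, 0, 0, 0], [-1, -0.085, 0, 0, 0], [-1, -0.1, 0, 0, 0], [-1, -0.115, 0, 0, 0], [-1, -0.13, 0, 0, 0], [-1, -0.15, 0, 0, 0], [-1, -0.17, 0, 0, 0], [-1, -0.19, 0, 0, 0], [-1, -0.21, 0, 0, 0], [-1, -0.23, 0, 0, 0], [-1, -0.24, 0, 0, 0]]]'

```text
clock: 20.75
tcp_pos: [0.572, -0.0938, 0.0083]
orientation: [0.546, 3.093, 0.0]
contact_force: [-2.9, 0.1, 1.2]
grip_width: 0.0854
gripper_force: 1.0
```

```bash
python3 - <<'E'
from h import *
plan([0,0,0],0)
upright([.624,-.06]); x,_=fit4([.624,-.06]); print(rk(x[:2]))
S=viewer.grab_frame("side")
for q in viewer.trace(S,"stock_a"): print(q["score"],q["rect"])
E
```

```text
clock 20.75 tcp [ 0.572  -0.0938  0.0083] yaw 70.0 q [ 0.21  0.63 -0.2   1.92  0.21  0.61  1.1 ] w 0.08538028817059143 F [-2.9  0.1  1.2]
row [ 2.848  -0.5381  0.0399] turn 0.7776
top upright [ 0.6386 -0.0573] err 0.385 rack [-0.0088  0.0073]
side upright [ 0.6356 -0.0593] err 0.254 rack [-0.0114  0.0048]
 base [ 0.6269 -0.0608] tilt [0.042 0.012] err 0.188
[-0.0197  0.0019]
0.7 [247.1, 76.0, 260.2, 137.3]
0.56 [205.6, 116.1, 236.8, 202.0]
```

Request:
play_rows --commands '[[[-1, -0.008, 0, 0, 0], [-1, -0.018, 0, 0, 0], [-1, -0.028, 0, 0, 0], [-1, -0.038, 0, 0, 0], [-1, -0.048, 0, 0, 0], [-1, -0.058, 0, 0, 0], [-1, -0.066, 0, 0, 0], [-1, -0.074, 0, 0, 0], [-1, -0.08, 0, 0, 0], [-1, -0.08, 0, 0, 0]]]'

```text
clock: 22.08
tcp_pos: [0.5866, -0.0991, 0.0083]
orientation: [0.546, 3.094, 0.0]
contact_force: [-2.8, 1.0, 0.9]
grip_width: 0.0854
gripper_force: 0.7
```

Request:
play_rows --commands '[[[-1, 0.005, 0, 0, 0], [-1, 0.01, 0, 0, 0], [-1, 0.015, 0, 0, 0], [-1, 0.02, 0, 0, 0], [-1, 0.025, 0, 0, 0], [-1, 0.04, 0, 0, 0], [-1, 0.1, 0, 0, 0], [-1, 0.2, 0, 0, 0], [-1, 0.3, 0, 0, 0], [-1, 0.4, 0, 0, 0], [-1, 0.4, 0, 0, 0]]]'

```text
clock: 23.0
tcp_pos: [0.507, -0.0704, 0.008]
orientation: [-0.543, -3.091, 0.0]
contact_force: [-1.1, -0.3, -0.0]
grip_width: 0.0853
gripper_force: 0.0
```

```bash
python3 - <<'E'
from h import *
upright([.644,-.066]); plan([0,0,0],0)
S=viewer.grab_frame("side");T=viewer.grab_frame("top")
f=lambda p,r:cv2.resize(p["pixels"][r[1]:r[3],r[0]:r[2]],None,fx=4,fy=4,interpolation=cv2.INTER_CUBIC)
for p,n in((S,"side"),(T,"top")):
    for q in viewer.trace(p,"stock_a"):
        print(n,q["score"],q["rect"])
    img=p["pixels"].copy(); c=proj(p,[[D[0]+.033*np.cos(t),D[1]+.033*np.sin(t),.0] for t in a]); cv2.polylines(img,[np.int32(c.round()).reshape(-1,1,2)],True,(0,255,0),1); p["pixels"]=img
save({"pixels":np.clip(np.hstack([f(S,(195,70,295,220)),f(T,(235,120,335,270))])*1.5,0,255).astype(np.uint8)},"end1.png")
E
```

```text
top upright [ 0.6382 -0.0594] err 0.167 rack [-0.0089  0.0052]
side upright [ 0.6416 -0.0653] err 0.194 rack [-0.0045 -0.    ]
clock 23.20 tcp [ 0.5126 -0.0719  0.0087] yaw 70.0 q [ 0.18  0.56 -0.2   2.07  0.21  0.53  1.05] w 0.0851859938076104 F [ 1.3  0.  -0.4]
row [ 2.5312 -0.5394  0.038 ] turn 0.7776
side 0.86 [206.5, 114.4, 235.2, 202.3]
side 0.7 [245.2, 73.2, 264.5, 151.5]
top 0.91 [246.6, 149.4, 266.1, 182.2]
top 0.81 [314.4, 163.1, 348.4, 192.5]
```

View pics/end1.png

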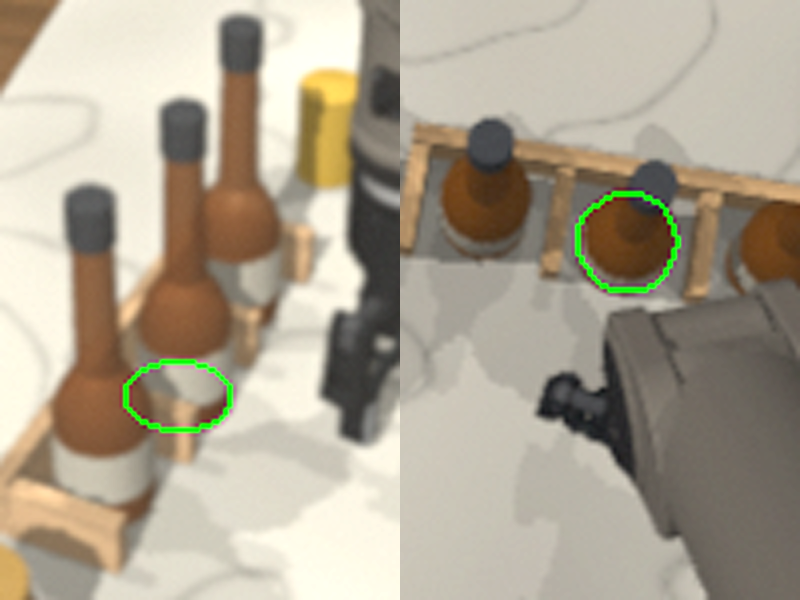

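The bottle stands upright in the middle place with both stock bottles untouched. By the line of the caps in the top view (mid cap (299,167) against an expected (300,163)), it is about 6 mm short. I'll give it one more small nudge on the same line.

Request:
play_rows --commands '[[[-1, -0.15, 0, 0, 0], [-1, -0.3, 0, 0, 0], [-1, -0.38, 0, 0, 0], [-1, -0.42, 0, 0, 0], [-1, -0.44, 0, 0, 0], [-1, -0.455, 0, 0, 0], [-1, -0.47, 0, 0, 0], [-1, -0.48, 0, 0, 0], [-1, -0.49, 0, 0, 0], [-1, -0.5, 0, 0, 0], [-1, -0.506, 0, 0, 0], [-1, -0.506, 0, 0, 0]]]'

```text
clock: 24.4
tcp_pos: [0.5963, -0.1044, 0.0058]
orientation: [-0.536, -3.077, 0.004]
contact_force: [-22.6, 2.6, 8.7]
grip_width: 0.0853
gripper_force: 0.7
```

Request:
play_rows --commands '[[[-1, 0.005, 0, 0, 0], [-1, 0.01, 0, 0, 0], [-1, 0.015, 0, 0, 0], [-1, 0.02, 0, 0, 0], [-1, 0.025, 0, 0, 0], [-1, 0.04, 0, 0, 0], [-1, 0.1, 0, 0, 0], [-1, 0.2, 0, 0, 0], [-1, 0.3, 0, 0, 0], [-1, 0.4, 0, 0, 0], [-1, 0.5, 0, 0, 0], [-1, 0.5, 0, 0, 0]]]'

```text
clock: 25.4
tcp_pos: [0.5084, -0.0705, 0.0083]
orientation: [-0.542, -3.092, -0.0]
contact_force: [-1.0, 0.1, -0.2]
grip_width: 0.0855
gripper_force: 0.0
```

Request:
play_rows --commands '[[[-1, 0, 0, -0.05, 0], [-1, 0, 0, -0.1, 0], [-1, 0, 0, -0.15, 0], [-1, 0, 0, -0.15, 0], [-1, 0, 0, -0.15, 0]]]'

```text
clock: 25.82
tcp_pos: [0.5138, -0.0724, 0.0396]
orientation: [0.546, 3.09, 0.001]
contact_force: [-0.6, -0.6, 0.7]
grip_width: 0.0857
gripper_force: 0.0
```

```bash
python3 - <<'E'
from h import *
upright([.644,-.066]); plan([0,0,0],0)
T=viewer.grab_frame("top"); S=viewer.grab_frame("side")
for p,n in((T,"top"),(S,"side")):
    for q in viewer.trace(p,"stock_a"):
        r_=q["rect"]; x0=[(.663,.028),(.629,-.16),tuple(D)]; m=q["pixels"]
        b=max(x0,key=lambda x:(sil(p,x)*m).sum()); print(n,"stock fit",fit([(p,m)],b)[0].round(4))
b=(236,125,356,200); print([ (capc(T,(u-9,v-9,u+10,v+10))[0].round(1)) for u,v in((258,156),(299,165),(343,171))])
E
```

```text
top upright [ 0.6491 -0.0618] err 0.081 rack [0.0023 0.0046]
side upright [ 0.6519 -0.0701] err 0.173 rack [ 0.0065 -0.0031]
clock 26.02 tcp [ 0.5121 -0.0721  0.038 ] yaw 70.0 q [ 0.2   0.51 -0.22  2.06  0.19  0.59  1.07] w 0.08548149002221485 F [ 0.5 -0.4 -0.1]
row [ 2.529  -0.537   0.1912] turn 0.7778
top stock fit [0.6625 0.0276]
top stock fit [ 0.6301 -0.1597]
side stock fit [ 0.6336 -0.1719]
side stock fit [0.6657 0.0243]
[array([257.1, 156. ]), array([298.2, 162. ]), array([342. , 170.4])]
```

The bottle is within about 5 mm of the place (it touched the back board), the stock bottles have not moved, and the hand is clear. I'll hand it in.

```bash
python3 -c "
from h import *
print(r.hand_in())"
```

```text
the job is handed in; nothing more can be done
None
```

The job is handed in, with no verdict returned: by my camera fits the bottle stands in the middle place about 5 mm from the disc's centre, both stock bottles are where they were, and the hand is clear; I did not re-measure the jar and candle. The bottle leaned about 3° while being pushed, and the last nudge ran it against the back board at about 23 N at the wrist.

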